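# Hang a weld coupon in the notch between its neighbours

### The arm

A 6-joint arm with a two-finger parallel gripper is mounted at the origin on the work surface. World frame = base frame: x ahead of the robot, y to its left, z up, the work surface at z = 0. Lengths are in mm, angles in rad, forces in N, time in s.
With the tool pointing down it reaches from about 350 to 875 mm from the base axis. Payload 4.2 kg.
Tool frame: the origin (TCP) lies on the mounting face of the last link; the fingertips stand 173 mm ahead of it and the grasp point (between the pads) lies 155 mm ahead of it; z points along the fingers, y is the direction in which the jaws open and shut (so a half turn about z gives the same grasp; the last joint's range is limited). The gripper opens to 85 mm and grips with 20 to 120 N. Pads are 22 mm wide; open, the fingers measure 114 mm over their backs; the gripper's body (76 mm by 85 mm) begins 54 mm behind the grasp point. The pads swing forward as they close: fully open they stand 13 mm farther back than shut.
Start: joints at [-0.888, 0.385, 0.008, 0, -1.194, -0.259], TCP at [257.03, -569.68, 404.712] pointing down, gripper open.
Joint ranges: [-3.14, 3.14], [-1.21, 2.06], [-1.07, 1.41], [-3.16, 2.05], [-2.99, -0.16], [-3.1, 3.1]. Speed limits (rad/s): [2.79, 2.79, 3.14, 3.14, 3.14, 3.14].

### API

Orientations are given as a unit quaternion [x, y, z, w].
In Python, from bench import arm gives the robot as it stands.
- The arm moves only by the shell command python3 -m jog 'ROWS' [OPENING]. ROWS is JSON, a list that holds one entry, the list of rows, each a list of 4 numbers: the shift along the tool's x, y, z in mm, then the turn about the tool's z in degrees. In form: [[[x, y, z, spin], ...]]. A call has exactly 5 rows; each row is the pose to reach, as a shift and turn from the pose measured when the call began, along the tool's axes at that moment; what a row does not reach only later rows make up. A row lasts 1/8 s, in which the tool goes at most 62.5 mm and 10.7 degrees, less where a joint would pass 70% of its speed; a pose out of reach is approached as far as the arm can. A call with a gripper value outside its range is refused whole. OPENING is the finger opening in mm, from 0 to 85.4, set as the call begins (- or left out, the last holds). The fingers move at their own pace and stop on an object; the grip force is fixed at half the most. Time passes only in rows, so rows that repeat a pose let the fingers close, or fill a call up. It gives the time, the measured TCP pose, the force and the opening at its end, in the units of the state.
- arm.read_state(): the state, without advancing time (a new reading comes with each control period).
- arm.get_image(name): name is "scene" or "side" or "wrist"; returns (picture, depth): 480x640x3 uint8, blue, green, red; 480x640 float32, mm along the optical axis (not along the pixel's ray), 0 where there is no reading.
- arm.camera_params(name): a dict with "mtx" (3x3 intrinsics, pixels), "k1" (the pictures are not rectified: a ray, as slopes to the right and down, at radius r is drawn at 1 + k1 r^2 times it, then the intrinsics apply), "R" (3x3) and "t" (3): a world point X has camera coordinates R X + t. Camera axes: x right, y down, z forward; pixel columns grow to the right and rows downward; lengths in mm; the calibration is good to about 2 mm. A picture is of the moment at which its call begins: read the wrist's pose just before it. camera_params takes no time and is no camera call; for the wrist camera it gives the pose at the moment of the call.
- arm.job_done(): hands the job in, once; it reports no verdict.
The state is a dict: "clock": time; "joints": joint angles; "joint_vel": joint speeds; "joint_efforts": joint torques, N m; "position": TCP position; "ee_rot": TCP orientation; "contact_force": force on the tool from outside, world axes, zero at the start; "wrist_torque": the same for the moment, N m; "gripper_width": finger opening in mm.
Only numpy, scipy, OpenCV 4.12 (cv2) and the standard library are available. Lean on these libraries where they do the work, as an engineer would, in place of code of your own. Each camera call takes 0.05 s, during which the arm holds its last target.

### The job

Pick up the weld coupon with the orange tab and hang it by its hook on the rail, lowering it through the gap between the coupons already hanging there, with its foot on the same side as theirs, and feel along until the hook drops fully home into the notch of the yellow clip; then let go. Be gentle: never press on the rail harder than 35 N, and do not push the hanging coupons along or off the rail.

Things in the scene. Friction and masses are not known exactly. Their poses are not given: they have to be found in the camera images.
- coupon_grip (a point): Centre of the orange tab on top of the coupon to hang: 12 mm thick (x), 22 mm wide (y), 42 mm tall; grip it from above. z up; x points from the coupon's foot towards its hook. Below the tab: a neck 10 x 12 mm in plan, 10 mm tall, then the hook. Its foot's underside is 121 mm below this point.
- coupon_hook (a point): Underside of the bridge of the coupon's hook (the face that rests on the rail), 36 mm straight below the tab's centre; axes as the coupon's. The bridge is 12 mm wide (y), 5 mm thick. The throat below it is 12 mm across (x), from the upright plate in front (-x) to the down-turned tip behind, which is 4 mm thick, 12 mm wide and ends 20 mm below this point.
- coupon: The coupon to hang: one rigid piece, dark steel, 0.2 to 0.4 kg, standing on the table on its foot. Origin 85 mm straight below the hook's bridge underside, level with the foot's underside. Upright plate 32 mm wide (y), 5 mm thick, from x = -6 to -11 mm; foot 32 mm wide, 6 mm thick, from x = -6 to -76 mm. Hung free it leans by about 0.1 rad.
- rail_top (a point): Middle of the rail's top edge, 140 mm above the table. x across the bar from front to back (the coupons hang with their plates in front, -x); y along it; z up. The bar is rigid, 8 mm thick (x), 40 mm tall, 300 mm long. The notch's middle lies anywhere within 12 mm of this point along y; it is not measured: look, or slide the hook along the lugs' tops until it drops in.
- coupon_toe (a point): Middle of the front edge of the coupon's foot, half-way up its thickness: 76 mm in front of (-x) and 82 mm below the hook's bridge underside; axes as the coupon's.
- rail: The rail: level steel bar on two red posts, with a rigid yellow clip clamped on it in the gap between left and right neighbour. Clip: two lugs 10 mm tall, 20 mm long (y), as thick as the bar, with a notch 15 mm wide between them, whose floor is the bar's top edge. Origin on the table, 140 mm below the bar's top edge.
- left_neighbour: Dark steel T-shaped weld coupon, 0.26 kg, hanging loosely on the rail by its hook, on the +y side of the gap, about 51 mm from the rail's middle. Origin at the middle of the underside of its hook's bridge, at the bar's top edge; axes as the rail's. Its plate is 36 mm wide along y and reaches 80 mm below the origin; its hook is 12 mm wide and reaches 5 mm above the origin; its flange stands out 50 mm in front (-x).
- right_neighbour: Dark steel T-shaped weld coupon, 0.26 kg, hanging loosely on the rail by its hook, on the -y side of the gap, about 51 mm from the rail's middle. Origin at the middle of the underside of its hook's bridge, at the bar's top edge; axes as the rail's. Its plate is 36 mm wide along y and reaches 80 mm below the origin; its hook is 12 mm wide and reaches 5 mm above the origin; its flange stands out 50 mm in front (-x).
- end_neighbour: Dark steel T-shaped weld coupon, 0.26 kg, hanging loosely on the rail by its hook, beyond the right neighbour, about 106 mm from the rail's middle on the -y side. Origin at the middle of the underside of its hook's bridge, at the bar's top edge; axes as the rail's. Its plate is 36 mm wide along y and reaches 80 mm below the origin; its hook is 12 mm wide and reaches 5 mm above the origin; its flange stands out 50 mm in front (-x).
There are look-alikes about, which are no part of the job. Leave any purple or white look-alike of the coupon alone.

How it is judged:
By the outcome, as a careful person would: the job done as asked, in the order asked, and still so for the second after the job is handed in, with the robot touching nothing.
It also fails if it takes over 54 s, if anything falls off the work surface, if the arm or the gripper's body presses on something with over 40 N, if the wrist force passes 120 N, or if a joint passes its speed limit or range.

## Working session

There is one attempt and no reset: what is moved stays moved. The work goes in short steps, Python scripts to look and compute and a shell command to move; the robot and the scene stay as the last step left them, time stands still between calls to the robot, and variables do not carry over. Pictures are saved under pics/ and viewed, and the job is handed in when it is done.

```bash
ls; mkdir -p pics; python3 - <<'E'
from bench import arm
import cv2,numpy as np
s=arm.read_state();print(s)
for n in("scene","side","wrist"):
    p=arm.camera_params(n);print(n,p)
    im,d=arm.get_image(n);cv2.imwrite(f"pics/{n}0.png",im);np.save(f"pics/{n}0.npy",d)
E
```

```text
pics
{'clock': 0.0, 'joints': array([-8.88417641e-01,  3.85582177e-01,  6.60028519e-03, -4.99032008e-04,
       -1.19393968e+00, -2.58600995e-01]), 'joint_vel': array([ 1.35411555e-05, -5.62374888e-04,  1.32859142e-04,  8.78495271e-04,
        1.26253124e-04, -1.14947310e-03]), 'joint_efforts': array([ 3.52116958e-04, -3.92287910e+01,  1.88402420e+01,  4.18617949e+00,
       -4.55171263e-03,  1.26217884e-05]), 'position': array([ 256.95670852, -569.51581526,  403.59567324]), 'ee_rot': array([-2.10216742e-01,  9.77654202e-01,  1.05229605e-03, -2.75001072e-04]), 'contact_force': array([-0.19887889,  0.04947577,  0.68135091]), 'wrist_torque': array([ 0.01940053, -0.02368671, -0.00601677]), 'gripper_width': 85.44832239725703}
scene {'mtx': array([[522.6720312 ,   0.        , 321.98292734],
       [  0.        , 522.6720312 , 236.77120415],
       [  0.        ,   0.        ,   1.        ]]), 'k1': -0.09433560744538072, 'R': array([[-0.56281856,  0.82655978,  0.00584825],
       [ 0.68213984,  0.46845314, -0.56145961],
       [-0.46681956, -0.31201057, -0.82748348]]), 't': array([ 266.63982575, -313.79188189, 1401.17975701])}
side {'mtx': array([[435.28550574,   0.        , 317.09102247],
       [  0.        , 435.28550574, 238.17383029],
       [  0.        ,   0.        ,   1.        ]]), 'k1': -0.051671995762860884, 'R': array([[-0.89593661, -0.44380843,  0.01821195],
       [-0.25416008,  0.47859653, -0.84044513],
       [ 0.36428045, -0.75761431, -0.54159054]]), 't': array([504.44042907, 201.14620135, 675.6736677 ])}
wrist {'mtx': array([[389.97669355,   0.        , 316.9609244 ],
       [  0.        , 389.97669355, 227.11265493],
       [  0.        ,   0.        ,   1.        ]]), 'k1': -0.07167812624196515, 'R': array([[-0.41097995,  0.91164137,  0.00234125],
       [ 0.86621919,  0.3896999 ,  0.3127272 ],
       [ 0.28418267,  0.13055264, -0.9498401 ]]), 't': array([624.64760586, -41.28006462, 380.19572544])}
```

View pics/scene0.png

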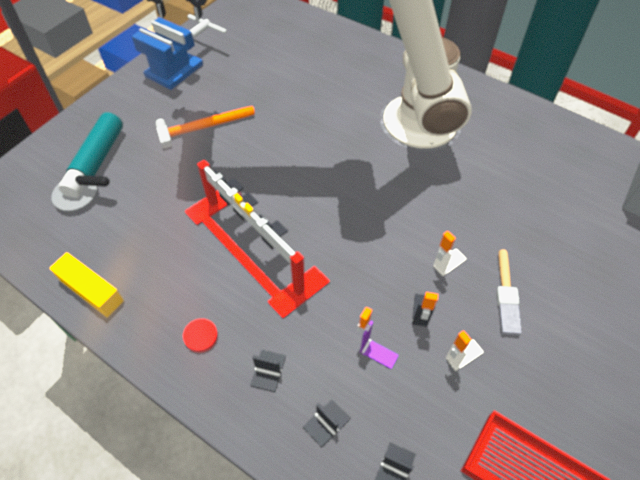

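View pics/side0.png

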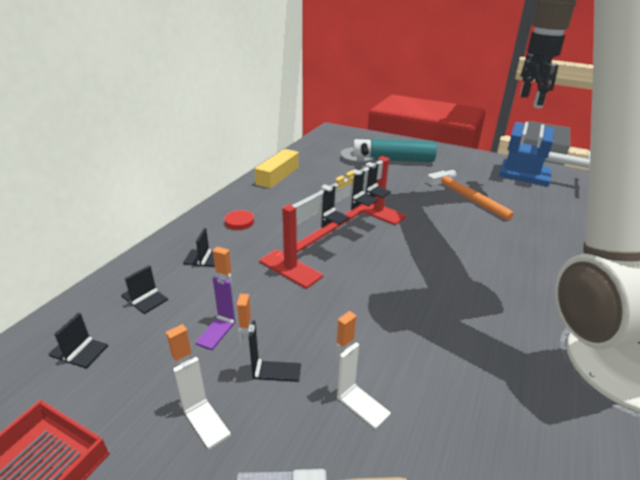

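View pics/wrist0.png

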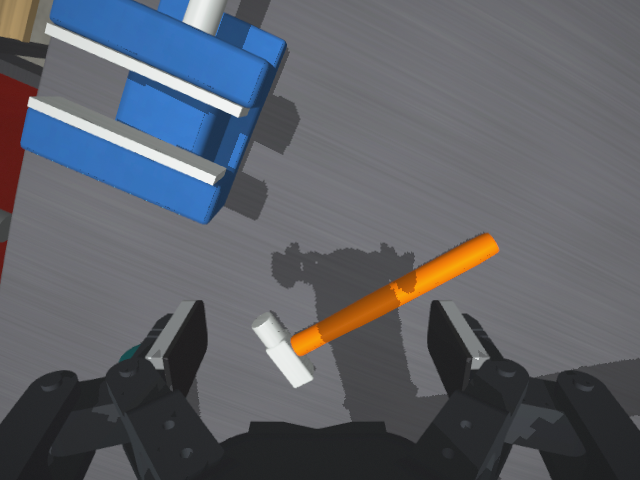

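The job coupon is the dark one, with its tab at scene (430,298) and side (244,311). The rail runs from scene (205,168) to (298,258), with the yellow clip near (243,203). Next I'll measure these.

```bash
cat > h.py <<'E'
import cv2,numpy as np
from bench import arm
def rays(p,uv):
    uv=np.asarray(uv,float).reshape(-1,1,2)
    n=cv2.undistortPoints(uv,p["mtx"],np.array([p["k1"],0,0,0.]),None,None,None) if 0 else None
    K=p["mtx"];d=(uv[:,0]-[K[0,2],K[1,2]])/[K[0,0],K[1,1]]
    r=np.linalg.norm(d,axis=1);x=r.copy()
    for _ in range(20): x=r/(1+p["k1"]*x*x)
    s=np.where(r>0,x/np.maximum(r,1e-9),1)
    return np.c_[d*s[:,None],np.ones(len(d))]
def deproj(p,D,mask):
    v,u=np.nonzero(mask&(D>0));R=rays(p,np.c_[u,v])*D[v,u][:,None]
    return (R-p["t"])@p["R"],np.c_[u,v]
def plane(p,uv,z):
    d=rays(p,uv)@p["R"];c=-p["R"].T@p["t"]
    return c+d*((z-c[2])/d[:,2])[:,None]
def proj(p,X):
    X=np.atleast_2d(X);c=X@p["R"].T+p["t"];n=c[:,:2]/c[:,2:];r2=(n**2).sum(1)
    n=n*(1+p["k1"]*r2)[:,None];return n*[p["mtx"][0,0],p["mtx"][1,1]]+[p["mtx"][0,2],p["mtx"][1,2]]
E
python3 - <<'E'
from h import *
np.set_printoptions(precision=1,suppress=True)
for n,boxes in (("scene",{"tab":(415,285,445,312),"cp":(405,285,445,330)}),("side",{"tab":(232,290,256,330),"cp":(245,318,305,385)})):
    p=arm.camera_params(n);im=cv2.imread(f"pics/{n}0.png");D=np.load(f"pics/{n}0.npy")
    hsv=cv2.cvtColor(im,cv2.COLOR_BGR2HSV)
    def box(b):
        m=np.zeros(D.shape,bool);m[b[1]:b[3],b[0]:b[2]]=1;return m
    org=(hsv[...,0]<22)&(hsv[...,0]>5)&(hsv[...,1]>140)&(hsv[...,2]>100)
    X,uv=deproj(p,D,box(boxes["tab"])&org)
    print(n,"tab",len(X),X.min(0),X.max(0),np.median(X,0))
    ttop=X[X[:,2]>X[:,2].max()-6]; print(" top",ttop.mean(0),len(ttop),cv2.minAreaRect(ttop[:,:2].astype(np.float32)))
    X,uv=deproj(p,D,box(boxes["cp"])&(hsv[...,2]<60))
    f=X[(X[:,2]>3)&(X[:,2]<13)]
    print(" foot",len(f),f.mean(0),cv2.minAreaRect(f[:,:2].astype(np.float32)))
    X,uv=deproj(p,D,(hsv[...,2]>20))
    yel=(hsv[...,0]<34)&(hsv[...,0]>22)&(hsv[...,1]>140)&(hsv[...,2]>120)
    X,uv=deproj(p,D,yel); k=(X[:,2]>120)&(X[:,2]<180);print(" yel",k.sum())
    X=X[k];uv=uv[k]; print(X.min(0),X.max(0),X.mean(0),uv.min(0),uv.max(0))
    X=X[X[:,2]>X[:,2].max()-6];print(cv2.minAreaRect(X[:,:2].astype(np.float32)))
    gray=(hsv[...,1]<50)&(hsv[...,2]>110)
    X,uv=deproj(p,D,gray);k=(X[:,2]>130)&(X[:,2]<150)&(X[:,0]>150)&(X[:,0]<900);
    X=X[k];uv=uv[k];print(" rail",k.sum(),X.mean(0),uv.min(0),uv.max(0),cv2.minAreaRect(X[:,:2].astype(np.float32)))
E
python3 - <<'E'
import cv2
im=cv2.imread('pics/scene0.png')
cv2.imwrite('pics/c1.png',cv2.resize(im[150:270,180:310],None,fx=5,fy=5,interpolation=cv2.INTER_CUBIC))
im2=cv2.imread('pics/side0.png')
cv2.imwrite('pics/c2.png',cv2.resize(im2[150:290,250:410],None,fx=5,fy=4,interpolation=cv2.INTER_CUBIC))
cv2.imwrite('pics/c3.png',cv2.resize(im[280:335,400:450],None,fx=10,fy=10,interpolation=cv2.INTER_CUBIC))
E
```

```text
scene tab 164 [453.  259.7  -1.9] [549.7 295.1 145.9] [543.7 283.8 125.5]
 top [539.7 284.3 142.3] 31 ((539.3171997070312, 283.3710632324219), (14.490528106689453, 21.475833892822266), 20.425172805786133)
 foot 20 [534.2 279.    9.2] ((533.3137817382812, 280.10992431640625), (3.0603673458099365, 26.583248138427734), 21.38157844543457)
 yel 246
[ 397.5 -156.4  133.6] [644.8 378.  154. ] [564.4 113.  144.2] [234 193] [469 341]
((568.493896484375, -128.78988647460938), (53.03984069824219, 8.624587059020996), 75.734619140625)
 rail 1002 [ 468.1 -263.7  139.7] [140  18] [471 343] ((390.564208984375, -191.59222412109375), (456.6400146484375, 1132.49658203125), 2.3458926677703857)
side tab 316 [526.2 272.2 101.4] [544.  296.9 143. ] [532.1 291.4 130.4]
 top [534.6 285.4 140.7] 117 ((535.5888061523438, 283.6181335449219), (11.541349411010742, 22.222776412963867), 23.869417190551758)
 foot 50 [495.2 283.2   4.9] ((493.450927734375, 282.4321594238281), (66.56968688964844, 2.865100622177124), 22.713680267333984)
 yel 61
[ 556.6 -149.2  131.9] [ 572.4 -102.   149.9] [ 564.2 -120.6  141.3] [337 173] [352 186]
((564.8118286132812, -125.93313598632812), (48.39930725097656, 5.64400577545166), 77.77432250976562)
 rail 528 [ 499.  -171.5  138.9] [188 123] [557 335] ((393.5798645019531, -199.19415283203125), (450.27093505859375, 1098.56689453125), 3.5799784660339355)
```

View pics/c1.png

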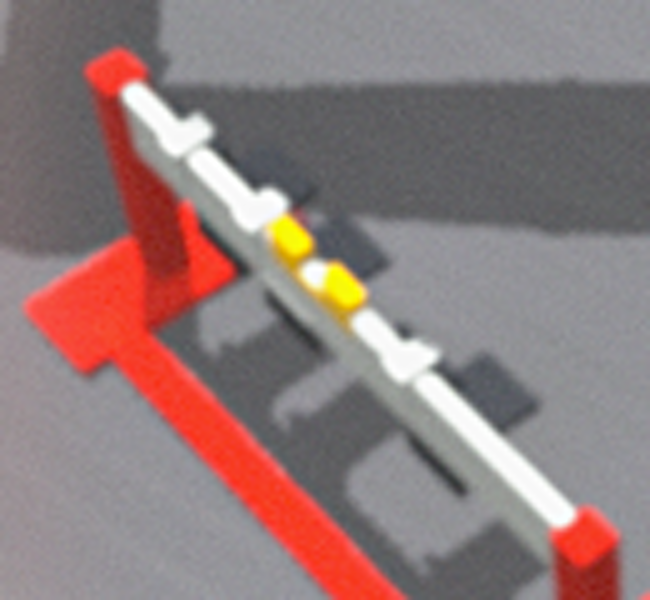

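View pics/c2.png

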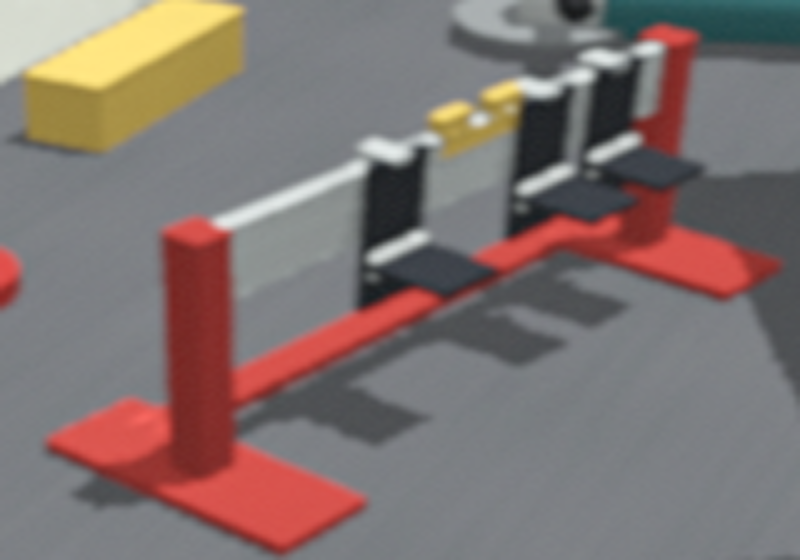

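View pics/c3.png

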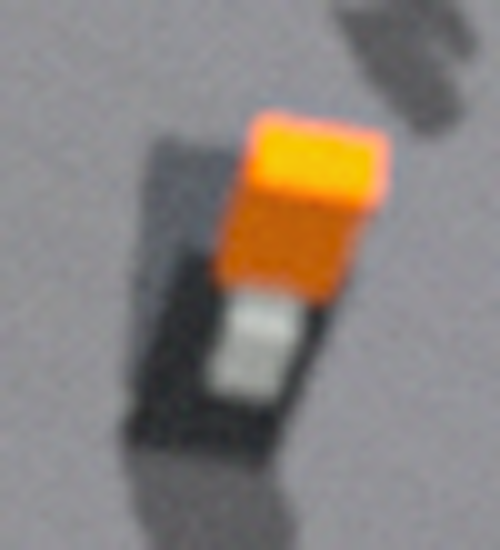

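```bash
cat >> h.py <<'E'
from scipy.spatial.transform import Rotation as Ro
def delta(P,yang):
    s=arm.read_state();R=Ro.from_quat(s["ee_rot"]).as_matrix()
    d=R.T@(np.array(P)-s["position"]);cur=np.degrees(np.arctan2(R[1,1],R[0,1]))
    w=(yang-cur+180)%360-180
    print("clock",round(s["clock"],2),"pos",s["position"].round(1),"yang",round(cur,1),"tilt",R[:,2].round(3),"F",s["contact_force"].round(1),"gw",round(s["gripper_width"],1),"| shift",d.round(1),"spin",round(-w,1))
E
python3 - <<'E'
from h import *
np.set_printoptions(precision=1,suppress=True)
delta((537,283,400),202.5)
p=arm.camera_params("wrist");print(-p["R"].T@p["t"])
for n in("scene","side"):
    p=arm.camera_params(n);im=cv2.imread(f"pics/{n}0.png");D=np.load(f"pics/{n}0.npy")
    hsv=cv2.cvtColor(im,cv2.COLOR_BGR2HSV)
    org=(hsv[...,0]<22)&(hsv[...,0]>5)&(hsv[...,1]>140)&(hsv[...,2]>100)
    N,L,S,C=cv2.connectedComponentsWithStats(org.astype(np.uint8))
    for i in range(1,N):
        if S[i,4]>60:
            X,_=deproj(p,D,L==i);print(n,C[i],np.median(X,0))
    m=(hsv[...,1]<60)&(hsv[...,2]>170)
    yel=(hsv[...,0]<34)&(hsv[...,0]>22)&(hsv[...,1]>140)&(hsv[...,2]>120)
    X,uv=deproj(p,D,m|yel)
    k=(X[:,2]>130)&(X[:,2]<150)&(abs(X[:,0]-565)<60)&(abs(X[:,1]+125)<170);X=X[k];uv=uv[k]
    Q=plane(p,uv,140)[:,:2].astype(np.float32)
    l=cv2.fitLine(Q,cv2.DIST_HUBER,0,.01,.01).ravel();print(n,"rail",len(Q),l,np.degrees(np.arctan2(l[1],l[0])))
E
```

```text
clock 0.15 pos [ 257.  -569.6  403.9] yang 114.3 tilt [-0.  0. -1.] F [ 0.1  0.6 -0.8] gw 85.7 | shift [-605.8  662.     4.9] spin -88.2
[ 184.4 -603.   372.7]
scene [210.4 121.2] [ 339.5 -451.5   20.5]
scene [446.6 241.6] [406.3 251.2 127.3]
scene [109.4 304.1] [ 866.5 -261.2   26.3]
scene [428.7 301.8] [543.7 283.8 125.5]
scene [364.5 319. ] [645.4 205.8 128.9]
scene [461.2 341.8] [582.8 368.8 129.4]
scene rail 687 [   0.2    1.   573.5 -112.2] 75.99446
side [478.1 198.1] [ 314.5 -434.    19.2]
side [221.6 260.2] [629.6 208.5 126.4]
side [243.6 310.2] [532.1 291.4 130.4]
side [345.9 328.6] [396.6 257.7 127.8]
side [178.4 342.1] [571.2 373.7 127.9]
side rail 287 [  0.2   1.  574.8 -93.7] 76.9594
```

```bash
python3 -m jog '[[[-600,-660,3,-88],[-600,-660,3,-88],[-600,-660,3,-88],[-600,-660,3,-88],[-600,-660,3,-88]]]' 60
```

```text
clock: 0.78
position: [543.5, -693.7, 403.0]
ee_rot: [-0.629, 0.777, 0.0, 0.0]
contact_force: [1.3, -1.7, 1.4]
gripper_width: 60.2
```

I sent that move before the computed shift was back, and its y sign was wrong. No contact shows. From here I'll compute first, then move.

```bash
python3 - <<'E'
from h import *
delta((537,283,400),202.5)
E
```

```text
clock 0.78 pos [ 543.5 -693.7  403. ] yang 168.0 tilt [-0.     0.001 -1.   ] F [ 1.3 -1.7  1.4] gw 60.2 | shift [-953.9  209.6    4. ] spin -34.5
```

```bash
for i in 1; do python3 -m jog '[[[-60,13,3,-10],[-120,26,3,-20],[-180,40,3,-30],[-240,53,3,-34.5],[-300,66,3,-34.5]]]' ; done; python3 - <<'E'
from h import *
delta((537,283,400),202.5)
E
```

```text
clock: 1.4
position: [541.2, -384.5, 399.7]
ee_rot: [0.832, -0.555, -0.001, -0.0]
contact_force: [0.4, 0.0, -0.2]
gripper_width: 60.0
clock 1.4 pos [ 541.2 -384.5  399.7] yang -157.5 tilt [-0.001  0.001 -1.   ] F [ 0.4  0.  -0.2] gw 60.0 | shift [-618.3 -251.7    0.7] spin 0.0
```

```bash
python3 -m jog '[[[-58,-23,1,0],[-116,-46,1,0],[-174,-69,1,0],[-232,-92,1,0],[-285,-116,1,0]]]' ; python3 - <<'E'
from h import *
delta((537,283,400),202.5)
p=arm.camera_params("wrist");im,D=arm.get_image("wrist");cv2.imwrite("pics/w1.png",im);np.save("pics/w1.npy",D);np.save("pics/w1p.npy",p,allow_pickle=True)
E
```

```text
clock: 2.02
position: [538.7, -74.8, 399.1]
ee_rot: [0.832, -0.555, -0.001, -0.0]
contact_force: [0.7, -0.4, -1.2]
gripper_width: 59.8
clock 2.02 pos [538.7 -74.8 399.1] yang -157.5 tilt [-0.001  0.001 -1.   ] F [ 0.7 -0.4 -1.2] gw 59.8 | shift [-3.311e+02 -1.355e+02 -3.000e-01] spin 0.0
```

View pics/w1.png

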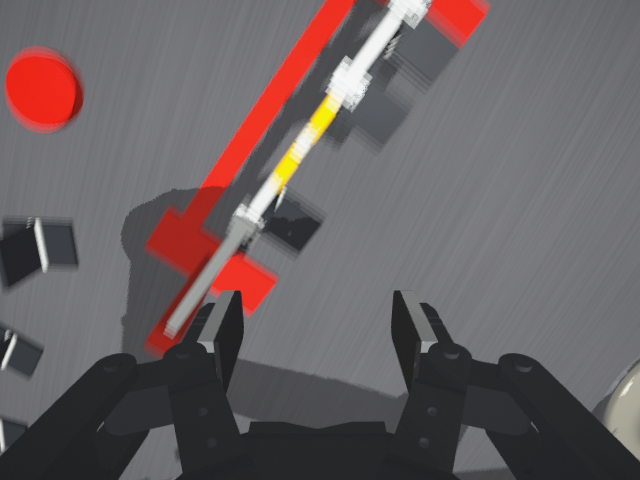

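The wrist view shows the rail with yellow lugs at about (322,115) and (287,168), the notch between them near (303,143), and the neighbours' hooks at (350,80) and (245,220). The arm was still settling, so I'll take another picture now.

```bash
cat > rail.py <<'E'
from h import *
import sys
np.set_printoptions(precision=2,suppress=True)
def run(n,tag):
    p=arm.camera_params(n);s=arm.read_state();im,D=arm.get_image(n);cv2.imwrite(f"pics/{tag}.png",im)
    hsv=cv2.cvtColor(im,cv2.COLOR_BGR2HSV)
    yel=((hsv[...,0]<34)&(hsv[...,0]>22)&(hsv[...,1]>120)&(hsv[...,2]>150))
    X,uv=deproj(p,D,yel);k=(X[:,2]>125)&(X[:,2]<165)&(abs(X[:,0]-565)<60)&(abs(X[:,1]+125)<80);uv=uv[k]
    m=np.zeros(D.shape,np.uint8);m[uv[:,1],uv[:,0]]=1
    N,L,S,C=cv2.connectedComponentsWithStats(m)
    cs=[]
    for i in range(1,N):
        if S[i,4]>15:
            v,u=np.nonzero(L==i);Q=plane(p,np.c_[u,v],150);r=cv2.minAreaRect(Q[:,:2].astype(np.float32));print(n,"lug",S[i,4],np.array(r[0]),r[1],r[2]);cs.append(r[0])
    w=(hsv[...,1]<60)&(hsv[...,2]>170)
    X,uv=deproj(p,D,w);k=(X[:,2]>132)&(X[:,2]<148)&(abs(X[:,0]-565)<60)&(abs(X[:,1]+125)<170);uv=uv[k]
    Q=plane(p,uv,140)[:,:2].astype(np.float32)
    l=cv2.fitLine(Q,cv2.DIST_HUBER,0,.01,.01).ravel();print("white",len(Q),l,np.degrees(np.arctan2(l[1],l[0])))
    Qy=plane(p,np.argwhere(m)[:,::-1],150)[:,:2].astype(np.float32)
    l=cv2.fitLine(Qy,cv2.DIST_HUBER,0,.01,.01).ravel();print("yel",len(Qy),l,np.degrees(np.arctan2(l[1],l[0])),"mid of lugs",np.mean(cs,0))
run(sys.argv[1],sys.argv[2])
E
python3 rail.py wrist w2; python3 rail.py scene s2;python3 -c "
from h import *
delta((537,283,400),202.5)"
```

```text
wrist lug 598 [ 563.87 -147.12] (19.88344955444336, 8.595687866210938) 75.8852767944336
wrist lug 531 [ 572.11 -113.71] (20.2720890045166, 8.077011108398438) 76.21358489990234
white 3464 [   0.25    0.97  564.17 -144.25] 75.80416
yel 1129 [   0.24    0.97  567.75 -131.42] 76.18635 mid of lugs [ 567.99 -130.42]
scene lug 52 [ 567.26 -145.35] (23.697322845458984, 13.744205474853516) 75.51100158691406
scene lug 52 [ 575.64 -112.47] (22.880537033081055, 13.511313438415527) 75.49353790283203
white 483 [   0.24    0.97  572.34 -116.91] 76.02785
yel 104 [   0.28    0.96  570.23 -128.8 ] 73.67833 mid of lugs [ 571.45 -128.91]
clock 2.17 pos [539.2 -74.2 399.2] yang -157.2 tilt [-0.001  0.002 -1.   ] F [ 0.5 -0.8 -0.7] gw 59.9 | shift [-3.302e+02 -1.364e+02 -2.000e-01] spin 0.3
```

View pics/w2.png

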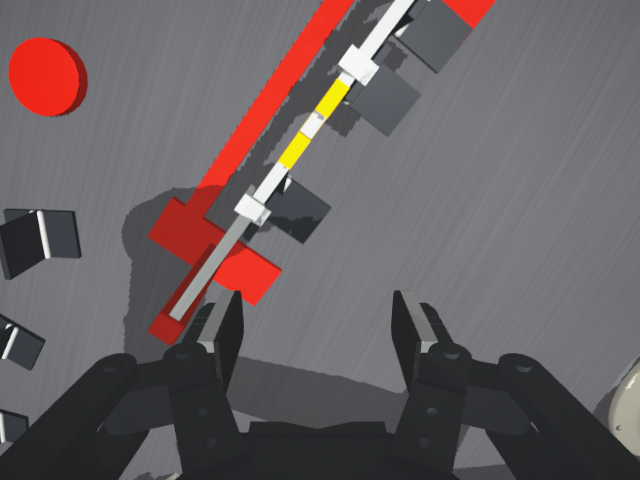

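```bash
python3 - <<'E'
from h import *
p=np.load("pics/w1p.npy",allow_pickle=True).item()
p=arm.camera_params("wrist")
Q=plane(p,[[358,64],[253,209]],145)[:,:2]
y=np.array([np.cos(np.radians(76)),np.sin(np.radians(76))])
print(Q,(Q-[568,-130.4])@y)
E
python3 -m jog '[[[-60,-25,1,0],[-120,-50,1,0],[-180,-75,1,0],[-235,-97,1,0],[-265,-110,1,0]]]'
python3 -m jog '[[[0,0,0,0],[0,0,0,0],[0,0,0,0],[0,0,0,0],[0,0,0,0]]]'
python3 - <<'E'
from h import *
p=arm.camera_params("wrist");delta((537,283,400),202.5);im,D=arm.get_image("wrist");cv2.imwrite("pics/w3.png",im)
hsv=cv2.cvtColor(im,cv2.COLOR_BGR2HSV)
org=(hsv[...,0]<22)&(hsv[...,0]>5)&(hsv[...,1]>140)&(hsv[...,2]>100)
N,L,S,C=cv2.connectedComponentsWithStats(org.astype(np.uint8))
for i in range(1,N):
    if S[i,4]>60:
        X,_=deproj(p,D,L==i);t=X[X[:,2]>X[:,2].max()-4];v,u=np.nonzero(L==i)
        print(C[i],S[i],X[:,2].max().round(1),np.median(X,0),cv2.minAreaRect(t[:,:2].astype(np.float32)))
E
```

```text
[[ 557.67066785 -173.85920211]
 [ 581.72974869  -76.28208478]] [-44.66716969  55.83190868]
clock: 2.8
position: [538.2, 214.2, 398.3]
ee_rot: [0.833, -0.553, -0.001, -0.0]
contact_force: [-0.8, -0.3, -0.0]
gripper_width: 60.3
clock: 3.42
position: [538.3, 213.5, 398.5]
ee_rot: [0.833, -0.554, -0.001, -0.0]
contact_force: [0.3, -1.0, 0.0]
gripper_width: 59.8
clock 3.42 pos [538.3 213.5 398.5] yang -157.3 tilt [-0.001  0.001 -1.   ] F [ 0.3 -1.   0. ] gw 59.8 | shift [-64.6 -25.7  -1.4] spin 0.2
[180.92327698 157.32509753] [ 152  139   59   39 1538] 144.2 [632.292254   200.36446219 140.32932255] ((634.516845703125, 203.2693328857422), (22.583141326904297, 12.583733558654785), 5.088479518890381)
[279.29250457 314.19926874] [ 268  286   23   56 1094] 143.5 [539.34108664 275.81233455 139.6135607 ] ((537.9879150390625, 283.34307861328125), (12.224309921264648, 22.42999839782715), 23.5159854888916)
[469.6155624 336.3990755] [ 445  311   51   51 1298] 276.1 [404.65528604 246.69579962 126.64647829] ((503.5719909667969, 185.25942993164062), (0.5159733891487122, 2.2821707725524902), 66.76121520996094)
```

View pics/w3.png

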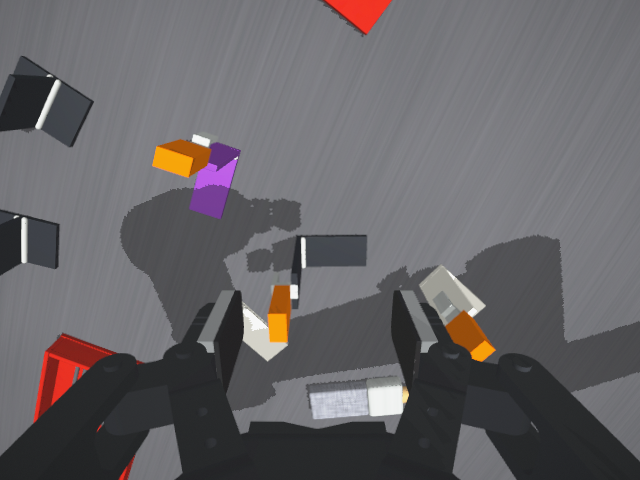

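The coupon's tab is at (280,320) in this view, its top centred on (538.0, 283.3) with an angle of 23.5°. The purple and white look-alikes are clear of the fingers' path.

```bash
python3 -c "
from h import *
delta((538,283.3,330),203.5)"
```

```text
clock 3.48 pos [538.2 213.7 398.5] yang -157.2 tilt [-0.001  0.001 -1.   ] F [ 0.3 -0.9  0.6] gw 59.9 | shift [-64.2 -26.8  68.6] spin -0.7
```

```bash
python3 -m jog '[[[-40,-16,20,-0.7],[-64,-27,45,-0.7],[-64,-27,68,-0.7],[-64,-27,68,-0.7],[-64,-27,68,-0.7]]]';python3 - <<'E'
from h import *
p=arm.camera_params("wrist");delta((538,283.3,276),203.5);im,D=arm.get_image("wrist");cv2.imwrite("pics/w4.png",im)
hsv=cv2.cvtColor(im,cv2.COLOR_BGR2HSV)
org=(hsv[...,0]<22)&(hsv[...,0]>5)&(hsv[...,1]>140)&(hsv[...,2]>100)
N,L,S,C=cv2.connectedComponentsWithStats(org.astype(np.uint8))
for i in range(1,N):
    if S[i,4]>60:
        X,_=deproj(p,D,L==i);t=X[(X[:,2]>136)&(X[:,2]<148)]
        if len(t)>30:print(C[i],S[i],X[:,2].max().round(1),cv2.minAreaRect(t[:,:2].astype(np.float32)))
E
```

```text
clock: 4.1
position: [538.7, 283.2, 331.7]
ee_rot: [0.836, -0.549, -0.0, -0.001]
contact_force: [-0.0, -0.0, -0.1]
gripper_width: 60.1
clock 4.1 pos [538.7 283.2 331.7] yang -156.5 tilt [ 0.     0.002 -1.   ] F [-0.  -0.  -0.1] gw 60.1 | shift [-0.3  0.6 55.7] spin -0.0
[181.90216606  23.32057762] [ 138    0   88   54 2770] 143.8 ((634.34814453125, 203.35719299316406), (22.829343795776367, 12.274393081665039), 3.6835925579071045)
[319.22411046 272.8842273 ] [ 306  235   28   75 1883] 143.5 ((538.131591796875, 283.67681884765625), (11.794862747192383, 22.694360733032227), 23.694503784179688)
[578.44381688 311.98989298] [ 534  274   89   78 3364] 143.4 ((401.1903076171875, 251.31427001953125), (22.158594131469727, 15.158231735229492), 70.7815933227539)
```

View pics/w4.png

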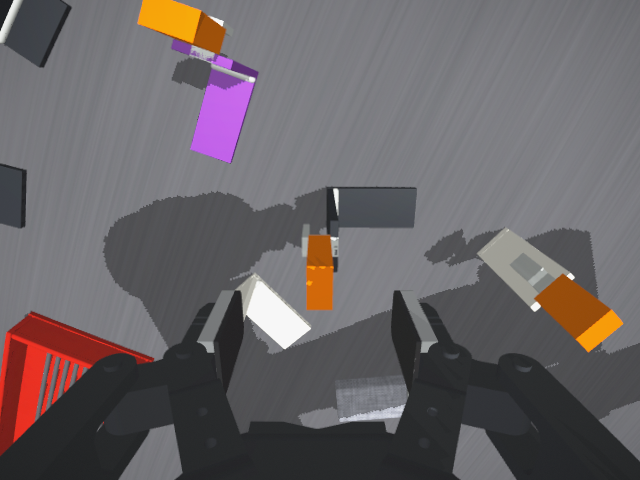

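The tab is centred between the fingers (319,273), and the white coupon is clear. Descend and close.

```bash
python3 -m jog '[[[0,0.4,20,0],[0,0.4,40,0],[0,0.4,52,0],[0,0.4,55.5,0],[0,0.4,55.5,0]]]'; python3 -m jog '[[[0,0,0,0],[0,0,0,0],[0,0,0,0],[0,0,0,0],[0,0,0,0]]]' 5;  python3 -m jog '[[[0,0,0,0],[0,0,0,0],[0,0,0,0],[0,0,0,0],[0,0,0,0]]]';python3 - <<'E'
from h import *
delta((538,283.3,276),203.5);im,D=arm.get_image("wrist");cv2.imwrite("pics/w5.png",im)
E
```

```text
clock: 4.78
position: [538.6, 283.2, 277.1]
ee_rot: [0.836, -0.549, -0.0, -0.002]
contact_force: [-0.0, 0.1, -0.1]
gripper_width: 59.6
clock: 5.4
position: [538.6, 283.2, 277.7]
ee_rot: [0.836, -0.549, -0.0, -0.002]
contact_force: [-1.5, 0.2, 4.9]
gripper_width: 11.4
clock: 6.02
position: [538.5, 283.2, 277.7]
ee_rot: [0.836, -0.548, -0.0, -0.002]
contact_force: [-1.2, -0.6, 3.7]
gripper_width: 11.3
clock 6.03 pos [538.5 283.2 277.7] yang -156.5 tilt [ 0.002  0.003 -1.   ] F [-1.2 -0.6  3.7] gw 11.3 | shift [-0.3  0.4  1.7] spin -0.0
```

View pics/w5.png

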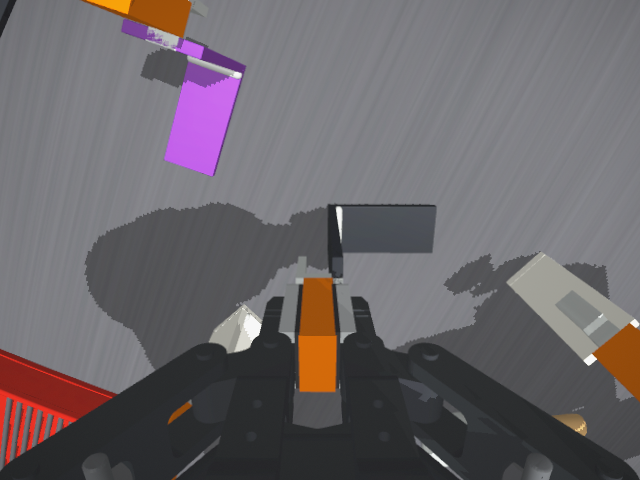

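Gripped at opening 11.3 mm. Lift.

```bash
python3 -m jog '[[[0,0,-10,0],[0,0,-35,0],[0,0,-70,0],[0,0,-105,0],[0,0,-130,0]]]'; python3 -m jog '[[[0,0,-20,0],[0,0,-35,0],[0,0,-35,0],[0,0,-35,0],[0,0,-35,0]]]';python3 - <<'E'
from h import *
delta((568,-130.4,440),166);im,D=arm.get_image("wrist");cv2.imwrite("pics/w6.png",im)
im,D=arm.get_image("side");cv2.imwrite("pics/side6.png",im)
E
```

```text
clock: 6.7
position: [538.4, 282.8, 409.2]
ee_rot: [0.836, -0.549, 0.0, -0.003]
contact_force: [0.5, 0.7, -2.7]
gripper_width: 11.3
clock: 7.32
position: [538.3, 282.6, 442.9]
ee_rot: [0.836, -0.549, -0.0, -0.002]
contact_force: [-0.0, -0.9, -2.6]
gripper_width: 11.1
clock 7.33 pos [538.3 282.6 442.9] yang -156.5 tilt [ 0.002  0.003 -1.   ] F [-0.  -0.9 -2.6] gw 11.1 | shift [390.7 137.1   1.6] spin 37.5
```

View pics/side6.png

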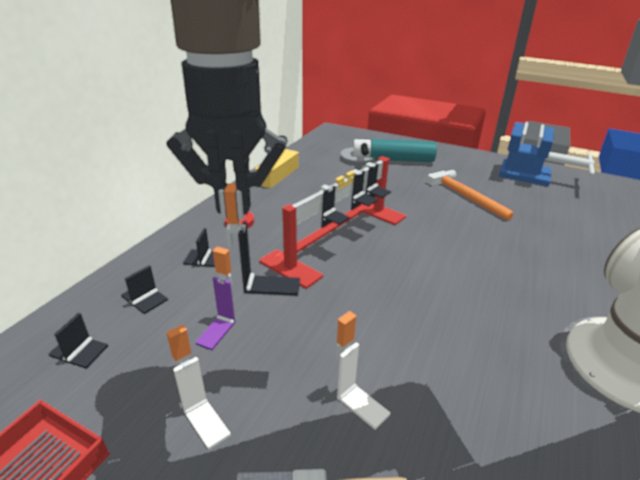

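View pics/w6.png

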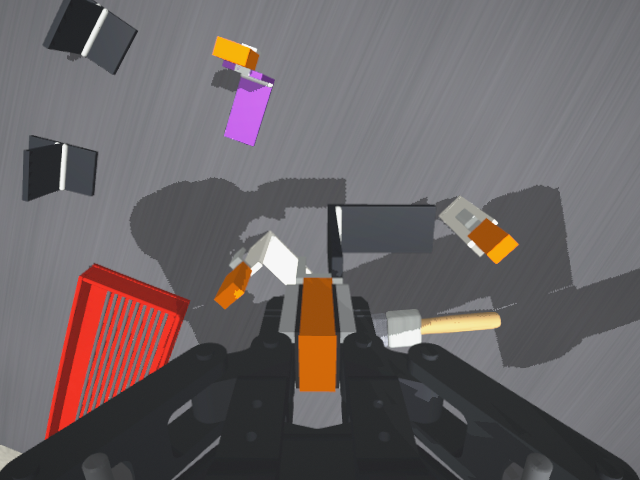

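The coupon hangs straight in the grip (side (240,250)), and the wrist view matches the one before the lift, so it hasn't slipped. Next, travel to above the notch.

```bash
python3 -m jog '[[[20,7,0,3],[60,21,0,10],[105,37,0,18],[150,53,0,26],[195,68,0,34]]]'; python3 - <<'E'
from h import *
delta((568,-130.4,440),166)
E
```

```text
clock: 8.05
position: [553.1, 74.3, 442.7]
ee_rot: [-0.637, 0.771, 0.001, 0.002]
contact_force: [1.0, 0.0, -2.0]
gripper_width: 11.4
clock 8.05 pos [553.1  74.3 442.7] yang 169.1 tilt [ 0.002  0.003 -1.   ] F [ 1.  0. -2.] gw 11.4 | shift [198.2 -53.3   2. ] spin 3.1
```

```bash
python3 -m jog '[[[45,-12,0,1],[95,-25,0,2],[145,-39,0,3],[182,-49,0,3.1],[198,-53.3,0,3.1]]]'; python3 -m jog '[[[0,0,0,0],[0,0,0,0],[0,0,0,0],[0,0,0,0],[0,0,0,0]]]';python3 - <<'E'
from h import *
delta((568,-130.4,390),166)
for n in("scene","side","wrist"):
    im,D=arm.get_image(n);cv2.imwrite(f"pics/{n}7.png",im)
delta((568,-130.4,390),166)
a=cv2.imread("pics/scene7.png")[80:280,150:350];b=cv2.imread("pics/side7.png")[60:260,250:450]
cv2.imwrite("pics/ab7.png",cv2.resize(np.hstack([a,b]),None,fx=2,fy=2,interpolation=cv2.INTER_CUBIC))
E
```

```text
clock: 8.68
position: [567.3, -132.9, 441.8]
ee_rot: [-0.614, 0.789, 0.001, 0.002]
contact_force: [0.4, 0.2, -2.2]
gripper_width: 11.1
clock: 9.3
position: [567.4, -132.3, 441.9]
ee_rot: [-0.614, 0.789, 0.001, 0.002]
contact_force: [0.9, -0.1, -2.7]
gripper_width: 11.2
clock 9.3 pos [ 567.4 -132.3  441.9] yang 165.8 tilt [ 0.002  0.003 -1.   ] F [ 0.9 -0.1 -2.7] gw 11.2 | shift [-1.8 -0.1 51.9] spin -0.2
clock 9.45 pos [ 567.4 -132.7  441.8] yang 165.8 tilt [ 0.001  0.003 -1.   ] F [ 0.5  0.3 -2.7] gw 11.3 | shift [-2.2 -0.  51.8] spin -0.2
```

View pics/ab7.png

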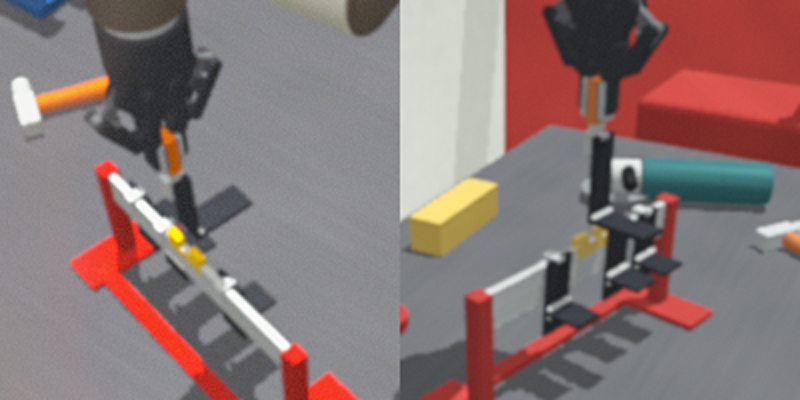

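View pics/wrist7.png

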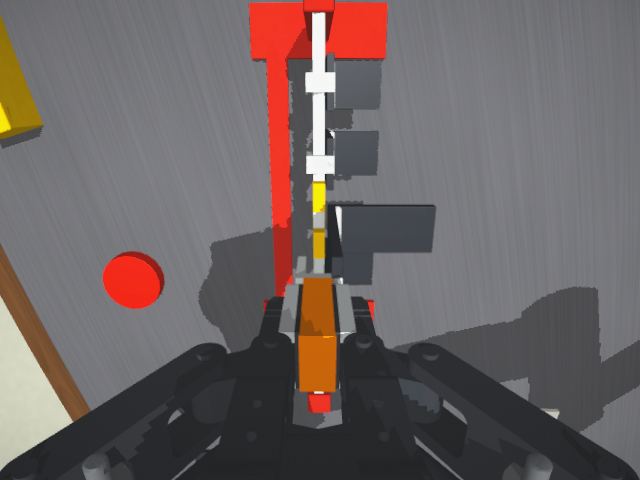

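The wrist view shows the rail vertical at column 319, with lugs at rows 182–210 and 230–258 and the notch around row 220. The foot points to the front, as the neighbours' do. I'll re-measure the notch from here.

```bash
python3 rail.py wrist w8; python3 - <<'E'
from h import *
p=arm.camera_params("wrist");c=np.array([568,-130.4]);y=np.array([np.cos(np.radians(76)),np.sin(np.radians(76))])
im=cv2.imread("pics/w8.png")
for r in range(150,280,2): print(r,im[r,319],((plane(p,[[319,r]],150)[0,:2]-c)@y).round(1), end=" | ")
d=cv2.resize(im[140:290,250:450],None,fx=4,fy=4,interpolation=cv2.INTER_CUBIC);cv2.imwrite("pics/w8c.png",d)
E
```

```text
wrist lug 339 [ 563.51 -147.5 ] (21.20524024963379, 7.50909423828125) 75.61094665527344
wrist lug 260 [ 571.99 -113.68] (19.125457763671875, 6.503678798675537) 75.79891204833984
white 2841 [   0.25    0.97  550.65 -197.36] 75.79443
yel 599 [   0.24    0.97  567.87 -131.54] 75.83681 mid of lugs [ 567.75 -130.59]
150 [247 247 247] -49.9 | 152 [247 247 247] -48.6 | 154 [246 246 246] -47.3 | 156 [226 229 224] -45.9 | 158 [244 245 243] -44.6 | 160 [244 244 243] -43.3 | 162 [244 244 243] -41.9 | 164 [243 244 243] -40.6 | 166 [243 244 243] -39.3 | 168 [244 245 244] -37.9 | 170 [245 245 244] -36.6 | 172 [243 244 243] -35.2 | 174 [247 247 247] -33.8 | 176 [247 247 247] -32.5 | 178 [247 247 247] -31.1 | 180 [243 245 245] -29.7 | 182 [ 10 143 180] -28.4 | 184 [ 10 227 246] -27.0 | 186 [ 10 242 247] -25.6 | 188 [ 10 241 247] -24.2 | 190 [ 10 241 247] -22.8 | 192 [ 10 241 247] -21.4 | 194 [ 10 241 247] -20.0 | 196 [ 10 241 247] -18.6 | 198 [ 10 241 247] -17.2 | 200 [ 10 241 247] -15.8 | 202 [ 10 241 247] -14.3 | 204 [ 10 241 247] -12.9 | 206 [ 10 241 247] -11.5 | 208 [ 10 235 247] -10.1 | 210 [ 1
[... 160 characters left out ...]
 0.1 | 224 [182 184 179] 1.6 | 226 [181 182 178] 3.1 | 228 [114 150 162] 4.6 | 230 [ 10 118 149] 6.0 | 232 [ 10 134 170] 7.5 | 234 [ 10 168 213] 9.0 | 236 [ 10 165 212] 10.5 | 238 [ 10 166 211] 12.1 | 240 [ 10 165 210] 13.6 | 242 [ 10 164 210] 15.1 | 244 [ 10 164 210] 16.6 | 246 [ 10 163 209] 18.1 | 248 [ 10 165 210] 19.7 | 250 [ 10 165 210] 21.2 | 252 [ 10 165 211] 22.8 | 254 [ 10 165 211] 24.3 | 256 [ 10 165 211] 25.9 | 258 [ 91 170 200] 27.4 | 260 [175 179 174] 29.0 | 262 [175 178 173] 30.6 | 264 [174 177 173] 32.2 | 266 [174 177 173] 33.8 | 268 [174 177 172] 35.4 | 270 [173 177 171] 37.0 | 272 [167 170 165] 38.6 | 274 [119 121 117] 40.2 | 276 [120 122 118] 41.8 | 278 [ 33  92 166] 43.4 |
```

View pics/w8c.png

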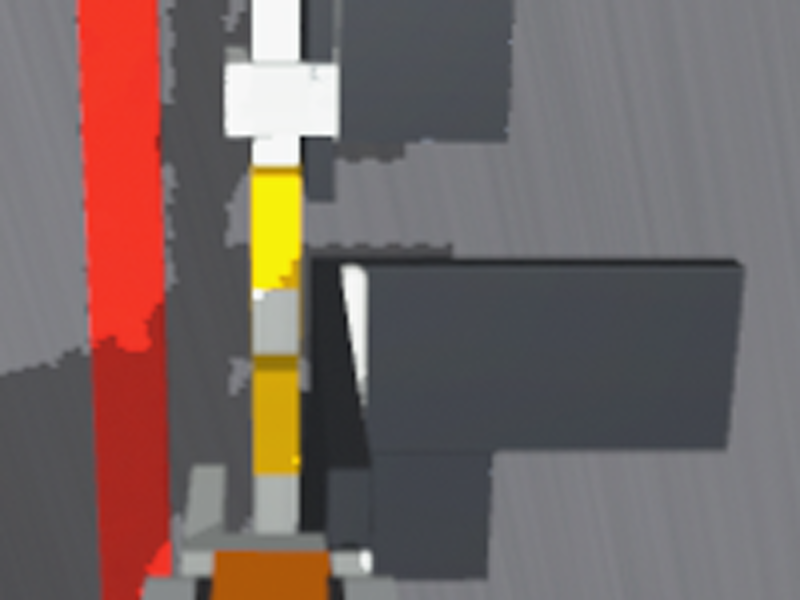

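```bash
python3 -m jog '[[[-2,0,15,-0.2],[-2,0,35,-0.2],[-2,0,55,-0.2],[-2,0,66,-0.2],[-2,0,67,-0.2]]]';python3 - <<'E'
from h import *
delta((567.9,-130.5,343),166)
for n in("scene","side","wrist"):
    im,D=arm.get_image(n);cv2.imwrite(f"pics/{n}9.png",im)
delta((567.9,-130.5,343),166)
a=cv2.imread("pics/scene9.png")[150:250,190:290];b=cv2.imread("pics/side9.png")[110:210,300:400]
cv2.imwrite("pics/ab9.png",cv2.resize(np.hstack([a,b]),None,fx=4,fy=4,interpolation=cv2.INTER_CUBIC))
E
```

```text
clock: 10.12
position: [567.8, -130.5, 373.6]
ee_rot: [-0.616, 0.788, 0.002, 0.001]
contact_force: [-0.4, -0.2, -1.4]
gripper_width: 11.3
clock 10.12 pos [ 567.8 -130.5  373.6] yang 166.0 tilt [-0.001  0.003 -1.   ] F [-0.4 -0.2 -1.4] gw 11.3 | shift [ 0.  -0.1 30.6] spin -0.0
clock 10.28 pos [ 568.2 -130.6  375.5] yang 166.0 tilt [ 0.003  0.003 -1.   ] F [-0.4  0.  -1.6] gw 11.4 | shift [ 0.1  0.4 32.5] spin -0.0
```

View pics/ab9.png

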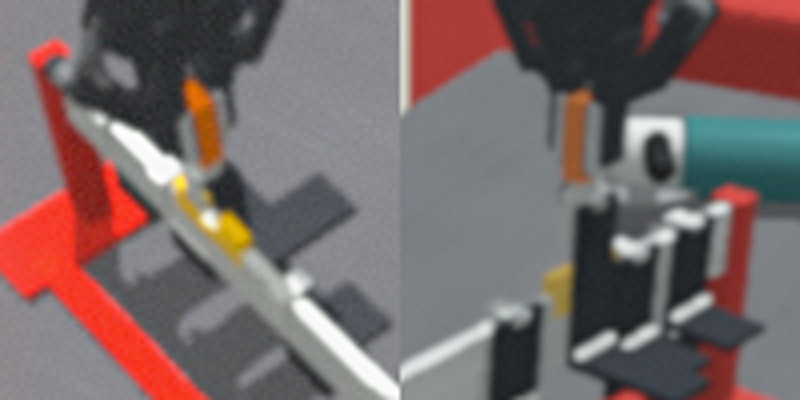

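View pics/wrist9.png

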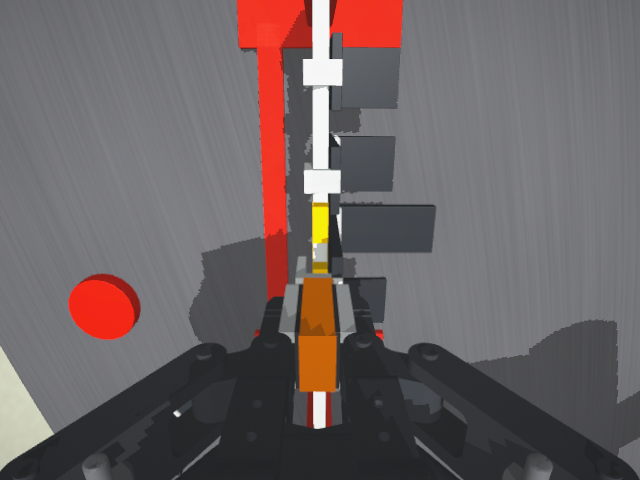

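The tip (300,265) is behind the rail and the plate in front, and both clear the neighbours. Lowering until the tip straddles the lugs.

```bash
python3 -m jog '[[[0,0.2,6,0],[0,0.2,12,0],[0,0.2,18,0],[0,0.2,23,0],[0,0.2,23,0]]]';python3 - <<'E'
from h import *
delta((567.9,-130.5,343),166)
E
```

```text
clock: 10.9
position: [568.0, -130.5, 351.9]
ee_rot: [-0.616, 0.788, 0.001, 0.002]
contact_force: [-0.5, 0.3, -2.5]
gripper_width: 11.2
clock 10.9 pos [ 568.  -130.5  351.9] yang 166.0 tilt [ 0.002  0.003 -1.   ] F [-0.5  0.3 -2.5] gw 11.2 | shift [0.1 0.1 8.9] spin -0.0
```

Free so far. Next, fine steps down past lug-top height (343).

```bash
python3 -m jog '[[[0,0.1,2,0],[0,0.1,4,0],[0,0.1,6,0],[0,0.1,7.5,0],[0,0.1,7.5,0]]]';python3 -m jog '[[[0,0,1,0],[0,0,1.5,0],[0,0,2,0],[0,0,2.5,0],[0,0,2.5,0]]]';python3 - <<'E'
from h import *
delta((567.9,-130.5,333),166)
E
```

```text
clock: 11.52
position: [567.9, -130.4, 344.2]
ee_rot: [-0.616, 0.788, 0.001, 0.001]
contact_force: [-0.2, -0.9, -2.6]
gripper_width: 11.0
clock: 12.15
position: [567.9, -130.4, 341.7]
ee_rot: [-0.616, 0.788, 0.001, 0.001]
contact_force: [-0.7, -0.0, -3.3]
gripper_width: 11.3
clock 12.15 pos [ 567.9 -130.4  341.7] yang 166.0 tilt [ 0.001  0.003 -1.   ] F [-0.7 -0.  -3.3] gw 11.3 | shift [ 0.1 -0.   8.7] spin -0.0
```

```bash
python3 -m jog '[[[0,0,0.5,0],[0,0,1,0],[0,0,1.5,0],[0,0,2,0],[0,0,2,0]]]';python3 -m jog '[[[0,0,0.5,0],[0,0,1,0],[0,0,1.5,0],[0,0,2,0],[0,0,2,0]]]'
```

```text
clock: 12.78
position: [567.9, -130.4, 339.6]
ee_rot: [-0.616, 0.788, 0.001, 0.001]
contact_force: [-1.2, -0.1, -2.2]
gripper_width: 10.9
clock: 13.4
position: [567.9, -130.4, 337.6]
ee_rot: [-0.616, 0.788, 0.001, 0.001]
contact_force: [-0.1, 0.1, -2.7]
gripper_width: 11.1
```

No contact at 5 mm below lug height, so the hook is in the notch. Continue to the floor.

```bash
python3 -m jog '[[[0,0,0.5,0],[0,0,1,0],[0,0,1.5,0],[0,0,2,0],[0,0,2.2,0]]]';python3 -m jog '[[[0,0,0.3,0],[0,0,0.6,0],[0,0,0.9,0],[0,0,1.2,0],[0,0,1.2,0]]]';python3 -m jog '[[[0,0,0.3,0],[0,0,0.6,0],[0,0,0.8,0],[0,0,0.8,0],[0,0,0.8,0]]]'
```

```text
clock: 14.02
position: [567.9, -130.4, 335.3]
ee_rot: [-0.616, 0.788, 0.001, 0.001]
contact_force: [-1.1, 0.4, -2.4]
gripper_width: 11.3
clock: 14.65
position: [567.8, -130.4, 334.1]
ee_rot: [-0.616, 0.788, 0.001, 0.001]
contact_force: [0.5, 0.2, -1.9]
gripper_width: 11.4
clock: 15.28
position: [567.9, -130.4, 333.3]
ee_rot: [-0.616, 0.788, 0.001, 0.001]
contact_force: [0.5, 0.5, -2.2]
gripper_width: 11.3
```

```bash
python3 -m jog '[[[0,0,0.3,0],[0,0,0.6,0],[0,0,0.8,0],[0,0,0.8,0],[0,0,0.8,0]]]';python3 - <<'E'
from h import *
delta((567.9,-130.5,333),166)
a,_=arm.get_image("scene");b,_=arm.get_image("side");w,_=arm.get_image("wrist");cv2.imwrite("pics/w10.png",w)
a=a[150:250,190:290];b=b[110:210,300:400]
cv2.imwrite("pics/ab10.png",cv2.resize(np.hstack([a,b]),None,fx=4,fy=4,interpolation=cv2.INTER_CUBIC))
E
```

```text
clock: 15.9
position: [567.9, -130.4, 332.7]
ee_rot: [-0.616, 0.788, 0.001, 0.001]
contact_force: [-0.6, 1.1, -0.4]
gripper_width: 11.4
clock 15.9 pos [ 567.9 -130.4  332.7] yang 166.0 tilt [ 0.001  0.003 -1.   ] F [-0.6  1.1 -0.4] gw 11.4 | shift [ 0.1 -0.1 -0.3] spin -0.0
```

View pics/ab10.png

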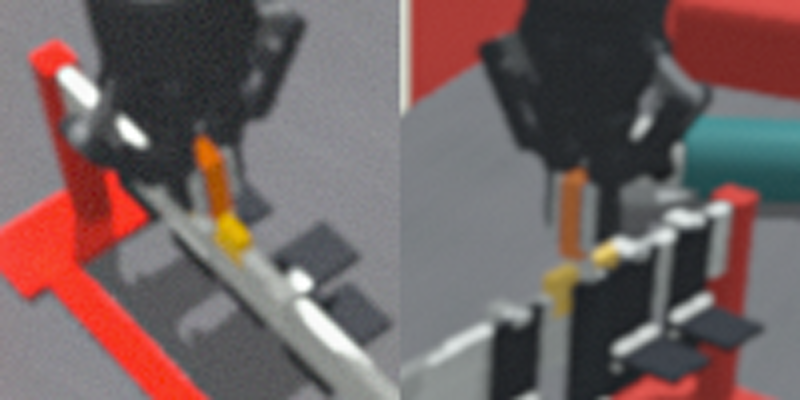

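View pics/w10.png

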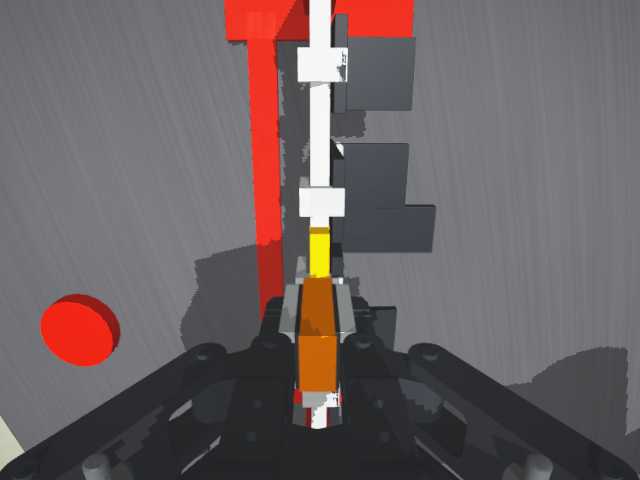

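The tab sits between the lugs in both views. The wrist force went from about −2.5 to −0.4 N at z 332.7, so contact is starting where the floor should be. One more small step to confirm.

```bash
python3 -m jog '[[[0,0,0.2,0],[0,0,0.4,0],[0,0,0.5,0],[0,0,0.5,0],[0,0,0.5,0]]]'
```

```text
clock: 16.68
position: [567.8, -130.4, 332.7]
ee_rot: [-0.616, 0.788, 0.001, 0.001]
contact_force: [-1.9, 1.4, 5.5]
gripper_width: 10.9
```

Firm floor: +8 N change with no travel. Let go, with a slight unloading, and open to 50.

```bash
python3 -m jog '[[[0,0,-0.2,0],[0,0,-0.2,0],[0,0,-0.2,0],[0,0,-0.2,0],[0,0,-0.2,0]]]'; python3 -m jog '[[[0,0,0,0],[0,0,0,0],[0,0,0,0],[0,0,0,0],[0,0,0,0]]]' 50;python3 -m jog '[[[0,0,0,0],[0,0,0,0],[0,0,0,0],[0,0,0,0],[0,0,0,0]]]';python3 - <<'E'
from h import *
delta((567.9,-130.5,333),166)
w,_=arm.get_image("wrist");cv2.imwrite("pics/w11.png",w)
E
```

```text
clock: 17.3
position: [567.8, -130.4, 332.7]
ee_rot: [-0.616, 0.788, 0.001, 0.001]
contact_force: [-1.6, 1.2, 2.0]
gripper_width: 10.9
clock: 17.92
position: [567.9, -130.4, 332.7]
ee_rot: [-0.616, 0.788, 0.001, 0.001]
contact_force: [0.4, 0.8, -0.4]
gripper_width: 50.0
clock: 18.55
position: [567.9, -130.4, 332.8]
ee_rot: [-0.616, 0.788, 0.001, 0.001]
contact_force: [-0.6, 0.4, 0.4]
gripper_width: 50.0
clock 18.55 pos [ 567.9 -130.4  332.8] yang 166.0 tilt [ 0.001  0.003 -1.   ] F [-0.6  0.4  0.4] gw 50.0 | shift [ 0.1 -0.1 -0.2] spin 0.0
```

View pics/w11.png

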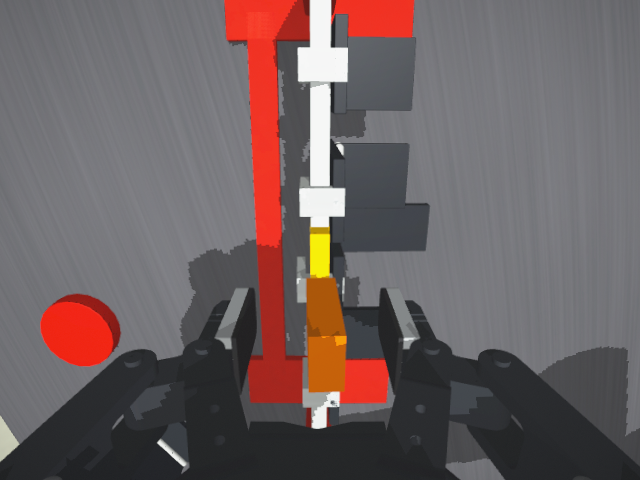

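The tab (325,335) is free between the open fingers and has leaned slightly forward as expected. Retreat straight up.

```bash
python3 -m jog '[[[0,0,-10,0],[0,0,-30,0],[0,0,-60,0],[0,0,-90,0],[0,0,-110,0]]]'; python3 -m jog '[[[30,0,-15,0],[70,0,-15,0],[90,0,-15,0],[90,0,-15,0],[90,0,-15,0]]]';python3 -m jog '[[[0,0,0,0],[0,0,0,0],[0,0,0,0],[0,0,0,0],[0,0,0,0]]]';python3 - <<'E'
from h import *
delta((567.9,-130.5,333),166)
a,_=arm.get_image("scene");b,_=arm.get_image("side");p=arm.camera_params("wrist");w,D=arm.get_image("wrist");cv2.imwrite("pics/w12.png",w)
hsv=cv2.cvtColor(w,cv2.COLOR_BGR2HSV)
org=(hsv[...,0]<22)&(hsv[...,0]>5)&(hsv[...,1]>140)&(hsv[...,2]>100)
X,_=deproj(p,D,org);X=X[(X[:,2]>150)&(X[:,2]<230)];print("tab z max (expect ~197)",np.percentile(X[:,2],98),np.median(X,0))
a=a[150:250,190:290];b=b[110:210,300:400]
cv2.imwrite("pics/ab12.png",cv2.resize(np.hstack([a,b]),None,fx=4,fy=4,interpolation=cv2.INTER_CUBIC))
E
```

```text
clock: 19.23
position: [567.7, -130.8, 445.4]
ee_rot: [-0.616, 0.788, -0.0, 0.003]
contact_force: [0.3, 0.7, -0.6]
gripper_width: 50.1
clock: 19.85
position: [546.0, -217.7, 460.0]
ee_rot: [-0.616, 0.788, -0.0, 0.003]
contact_force: [-0.1, 0.5, -0.3]
gripper_width: 49.8
clock: 20.48
position: [546.0, -217.7, 460.0]
ee_rot: [-0.616, 0.788, -0.0, 0.003]
contact_force: [0.0, 0.9, -0.1]
gripper_width: 50.1
clock 20.48 pos [ 546.  -217.7  460. ] yang 166.0 tilt [ 0.004  0.003 -1.   ] F [ 0.   0.9 -0.1] gw 50.1 | shift [-89.4   0.3 127.3] spin 0.0
tab z max (expect ~197) 197.88287365050138 [ 565.42157828 -138.40751303  194.10304433]
```

View pics/ab12.png

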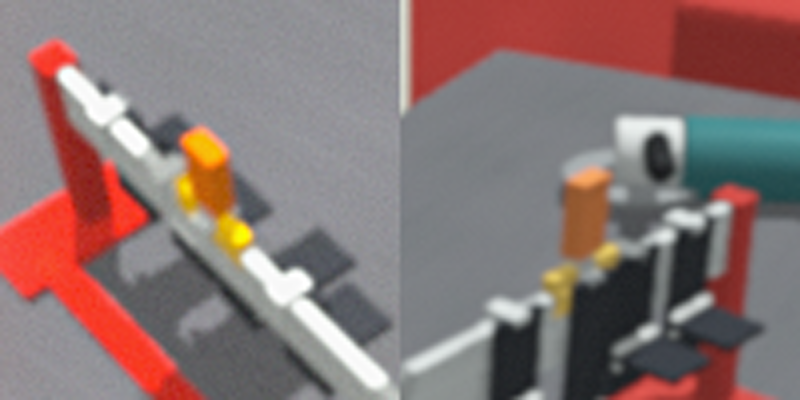

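View pics/w12.png

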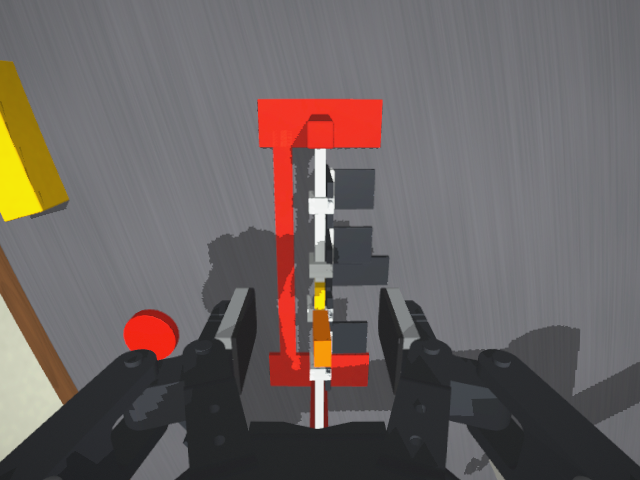

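The tab stands between both lugs. Its top is at 198 mm, against 197 expected fully home and 207 if it sat on the lugs. The neighbours still hang square and the gripper is clear, so I'll hand it in.

```bash
python3 -c "
from bench import arm
print(arm.job_done())"
```

```text
the job is handed in; nothing more can be done
None
```

The coupon with the orange tab is hanging on the rail with its hook in the yellow clip's notch, its foot on the same side as its neighbours' feet. I handed the job in at about 20.6 s of the 54 s allowed. No verdict was reported.

- **How it went:** I found the notch with the wrist camera to within about half a millimetre. The hook went straight in, so sliding along the lugs to feel for it wasn't needed.
- **Fully home:** Lowering met a firm floor at the expected height. After letting go, the tab's top measured 198 mm, against 197 expected fully home and 207 if it were resting on the lugs.
- **Gentleness:** I read about 5.5 N upward on the wrist at the floor, roughly 8 N on the rail once the coupon's weight is counted. These are readings at the end of each move.
- **Neighbours:** The pictures before and after show them still hanging square. I judged this by eye and did not measure their positions again. The gripper is clear of everything.
- **Mistake:** My first move had a sign error and took the arm the wrong way through free space. It showed no contact, and I corrected it before touching anything.
- **Disagreement:** The fixed scene camera put the notch about 4 mm from where the wrist camera did. I went with the wrist camera, and the hook dropping in confirmed it.

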